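Roll the flask into the vee cradle and clamp it

ROBOT

A 6-joint arm with a two-finger parallel gripper is mounted at the origin on the work surface. World frame = base frame: x ahead of the robot, y to its left, z up, the work surface at z = 0. Lengths are in m, angles in rad, forces in N, time in s.
With the tool pointing down it reaches from about 0.375 to 0.825 m from the base axis. Payload 5.5 kg.
Tool frame: the origin (TCP) lies at the very end of the fingers, on their centre line; the grasp point (between the pads) lies 19 mm behind it; z points along the fingers, y is the line along which they close (so a half turn about z gives the same grasp; the last joint's range is limited). The gripper opens to 85 mm and grips with 20 to 120 N. Pads are 22 mm wide; open, the fingers measure 114 mm over their backs; the gripper's body (76 mm by 85 mm) begins 54 mm behind the grasp point. The pads swing forward as they close: fully open they stand 13 mm farther back than shut.
Start: joints at [-1.33, 0.314, -0.047, 1.21, 0, 1.571], TCP at [0.143, -0.583, 0.231] pointing down, gripper open.
Joint ranges: [-2.67, 2.67], [-0.69, 1.73], [-1.03, 1.25], [-2.08, 2.16], [-1.42, 1.45], [-3.14, 3.14]. Speed limits (rad/s): [2.39, 2.39, 3.01, 3.14, 3.14, 3.14].

INTERFACE

Orientations are given as [roll, pitch, yaw] about the fixed x, y, z axes, in that order (R = Rz(yaw) Ry(pitch) Rx(roll)).
In Python, from bench import ctrl gives the robot as it stands.
- The arm moves only by the tool arm_command, never from a script. Its argument "series" is a list of rows, each an object with "linear": the shift along the tool's x, y, z in m, a list of three; "turn": the turn, a rotation vector about the tool's x, y, z in rad, a list of three; "gripper": the closure, from -1 (fully open) to 1 (shut), so that 0 is half open. A call has 1 to 12 rows; each row is the pose to reach, as a shift and turn from the pose commanded when the call began, along the tool's axes at that moment; what a row does not reach only later rows make up. A row lasts 1/10 s, in which the tool goes at most 50 mm and 8.59 degrees, less where a joint would pass 70% of its speed; a pose out of reach is approached as far as the arm can. A call with a gripper value outside its range is refused whole. The fingers move at their own pace and stop on an object; the grip force is fixed at half the most. Time passes only in rows, so rows that repeat a pose let the fingers close. It gives the time, the measured TCP pose, the force, the opening and the grip force at its end, in the units of the state.
- ctrl.get_obs(): the state, without advancing time (a new reading comes with each control period).
- ctrl.read_camera(name): name is "scene" or "top"; returns the picture (400x640x3 uint8, blue, green, red); there is no depth.
- ctrl.calibration(name): a dict with "vfov" (degrees; the focal length in pixels is half the picture's height over the tangent of half this angle, whatever the lens; pixels are square), "cx", "cy" (the principal point, pixels), "D" ([k1, k2, p1, p2, k3] as OpenCV has them; the pictures are not rectified), "T" (4x4, takes a point from camera to world coordinates). Camera axes: x right, y up, looking along -z (the intrinsics and any distortion apply to the point x, -y, -z); pixel columns grow to the right and rows downward; lengths in m; the calibration is good to about 2 mm. A picture is of the moment at which its call begins. calibration takes no time and is no camera call.
- ctrl.close_job(): hands the job in; it is judged then, once.
Trained networks look in the newest picture that a camera, given by its name, has taken for a name from the list of things; names that differ only in an ending like _2 or _b are one class to them, and where a whole thing is asked for, a point or a joint stands for the part that bears it (a point fixed in the world has none). Each returns a list of dicts, best first, with "confidence" (0 to 1); they miss things now and then, are a little off and sometimes report something else, mostly with a low value. They report only what shows in the picture. A call takes as long as a camera call.
- ctrl.boxes_of(camera, name): "centre" ([column, row] in pixels, amid what is visible of it).
- ctrl.cut_out(camera, name): "region" (400x640 bool, what is visible of it) and "centre" ([column, row] in pixels, amid what is visible of it).
The state is a dict: "time_s": time; "joint_pos": joint angles; "qvel": joint speeds; "joint_efforts": joint torques, N m; "tool_pos": TCP position; "tool_rot": TCP orientation; "contact_force": force on the tool from outside, world axes, zero at the start; "wrist_torque": the same for the moment, N m; "finger_gap": opening from 0.0 (shut) to 1.0 (fully open); "finger_force": force on a finger pad.
Only numpy, scipy, OpenCV 4.12 (cv2) and the standard library are available. Lean on these libraries where they do the work, as an engineer would, in place of code of your own. Each camera call takes 0.05 s, during which the arm holds its last target. There are 200 camera calls.

TASK

Push the vacuum flask gently with your fingers so that it rolls along the rails of the wooden service cradle, over the crest and into the vee, without lifting it off the wood; take your fingers off it and let it settle by itself. Then take the steel hold-down frame by its cross grip, swing it over and lower it gently until you feel its rubber foot rest on the flask (do not let it drop and do not force it down), and let go. Leave the other things on the table where they are.

Things in the scene. Friction and masses are not known exactly. Their poses are not given: they have to be found in the camera images.
- flask: turquoise vacuum flask, 88 mm diameter, 200 mm long body with a 74 mm grey lid and push button on one end (235 mm in all), about 0.5 kg, lying on its side, too thick to grip; pushed from behind with closed fingers it rolls. Origin on its axis, 112 mm from the flat base; its y axis runs along the flask towards the lid; x and z turn with it as it rolls.
- flask_center (a point): the flask's middle: same point and axes as its origin.
- cradle: fixed wooden cradle on a 290 x 200 x 12 mm board. Origin on the table below the vee's lowest line; x is the way the flask rolls, y runs along the vee. Two parallel rails 26 mm wide at y = -59 and +59 mm, open between them (y = -46 to 46 mm) down to the board. Each rail has an end rib (x = -174 to -160 mm, 48 mm high) on which the flask leans at the start, its axis at x = -130, z = 81 mm.
- crest (a point): middle of the crest line of the two rails, x = -30, z = 45 mm of the cradle. From the ribs to here the rails are a ramp rising 5 degrees, on which the flask rolls back if let go; beyond it the flask drops by itself into the vee. On the crest the flask's axis is 89 mm above the table.
- vee_seat (a point): where the middle of the flask's axis lies when it is seated: x = 0, y = 0, z = 79 mm of the cradle (top of the flask 123 mm). The vee opens 120 degrees, lowest at x = 0, z = 28 mm; its far flank ends at x = 50, z = 57 mm. The flask centres itself here; a few cm lengthwise do not matter.
- bail (a joint): angle of the hinged steel hold-down frame (0.5 kg): 0 level over the vee, growing as it opens up and over to the cradle's +x. It starts open, leaning on its stop past upright (1.9 rad); nearly free on its hinge, it falls shut once nearer than upright. It rests closed by its own weight, the foot bearing on the flask with about 5 N; over 25 N (a drop, a rigid push) dents the flask.
- foot_mount (a point): middle of the frame's cross bar, 85 mm from the hinge, that carries a rubber foot on a screw. In its middle setting the foot meets the seated flask with the frame level, but it stands up to 13 mm further out or in, not measured: contact comes anywhere from about -0.16 to +0.16 rad and must be felt.
- bail_hinge (a point): middle of the frame's hinge axis (along the cradle's y), at x = 85, y = 0, z = 150 mm of the cradle, between two steel posts at y = -66 and +66 mm, 164 mm high.
- bail_grip (a point): middle of the frame's cross grip: round steel bar, 14 mm diameter, along the cradle's y, 165 mm from the hinge (306 mm above the table when open), free between side arms 94 mm apart; pinch it from above with the fingers closing along the cradle's x. It turns between the fingers as the frame swings. Its axes turn with the frame.
- mug: white ceramic mug, 82 mm diameter, 92 mm high, beside the cradle; origin at the centre of its underside. Bystander.
- dispenser: clear sugar dispenser with a steel pouring top, 74 mm diameter, 165 mm high; origin at the centre of its underside. Bystander.
- coaster: round wooden coaster, 96 mm diameter, 10 mm thick; origin at the centre of its underside. Bystander.
- saucer: steel saucer, 140 mm diameter, 18 mm high; origin at the centre of its underside. Bystander.
- tin: steel tea tin, 80 mm diameter, 110 mm high, standing; origin at the centre of its underside. Bystander.
- spoon: steel spoon, 150 mm long, lying along its x; origin at its underside. Bystander.

How it is judged:
By the outcome, as a careful person would: the job done as asked, in the order asked, and still so for the second after the job is handed in, with the robot touching nothing.
It also fails if it takes over 72 s, if anything falls off the work surface, if the arm or the gripper's body presses on something with over 40 N, if the wrist force passes 120 N, or if a joint passes its speed limit or range.

## Working session

There is one attempt and no reset: what is moved stays moved. The work goes in short steps, Python scripts to look and compute and a tool call to move; the robot and the scene stay as the last step left them, time stands still between calls to the robot, and variables do not carry over. Pictures are saved under pics/ and viewed, at most 10 in all, crops included, and the job is handed in when it is done.

Besides the shell and the picture viewer there is one more tool, called after "Call:" by a JSON object that holds its "api" and its "payload". arm_command: Moves the arm, as the interface text tells. Its arguments: {"type":"object","properties":{"series":{"type":"array"}},"required":["series"]}

```bash
mkdir -p pics; ls
python3 - <<'E'
from bench import ctrl
import cv2,numpy as np
o=ctrl.get_obs();print(o)
for c in("scene","top"):
    cv2.imwrite(f"pics/{c}0.png",ctrl.read_camera(c)); k=ctrl.calibration(c);print(c,k)
    for n in("flask","cradle","bail","bail_grip","foot_mount","mug","dispenser","tin"):
        print(n,[(np.round(d["centre"]),round(d["confidence"],2)) for d in ctrl.boxes_of(c,n)[:2]])
E
```

```text
pics
{'time_s': 0.0, 'joint_pos': array([-1.33000190e+00,  3.14221606e-01, -4.80516721e-02,  1.21018683e+00,
        1.44006151e-05,  1.57079898e+00]), 'qvel': array([-3.55060521e-04,  1.79717373e-03, -2.40037643e-06,  4.63935016e-04,
        3.32916640e-04,  2.90952658e-05]), 'joint_efforts': array([-1.53680558e-03, -5.39589214e+01,  3.39751232e+01,  1.92535110e-02,
       -6.65059338e-05, -1.59772748e-05]), 'tool_pos': array([ 0.14295604, -0.5821461 ,  0.23044921]), 'tool_rot': array([-3.13992888e+00, -1.43961818e-05,  2.40791749e-01]), 'contact_force': array([-0.19911402, -0.4416614 , -0.63019033]), 'wrist_torque': array([0.01739955, 0.00264291, 0.02840304]), 'finger_force': 0.0, 'finger_gap': 1.001462288629387}
scene {'vfov': 42.815302818806394, 'cx': 315.501908080938, 'cy': 200.45796918696925, 'D': array([-0.10929762,  0.        ,  0.        ,  0.        ,  0.        ]), 'T': array([[ 0.63935749, -0.59429313,  0.48789104,  1.2957447 ],
       [ 0.76879165,  0.48297149, -0.41916339, -0.62536761],
       [ 0.01346846,  0.64308181,  0.76567904,  1.25137041],
       [ 0.        ,  0
[... 611 characters left out ...]
': array([[ 1.14178709e-03,  9.93180057e-01, -1.16585037e-01,
         3.98192031e-01],
       [-9.99824752e-01,  3.31230115e-03,  1.84253872e-02,
         1.61300550e-02],
       [ 1.86858919e-02,  1.16543568e-01,  9.93009786e-01,
         1.46454495e+00],
       [ 0.00000000e+00,  0.00000000e+00,  0.00000000e+00,
         1.00000000e+00]])}
flask [(array([380., 208.]), 0.74), (array([326., 203.]), 0.51)]
cradle [(array([326., 201.]), 0.57)]
bail [(array([289., 193.]), 0.8)]
bail_grip [(array([294., 194.]), 0.93)]
foot_mount []
mug [(array([436., 241.]), 0.96), (array([333., 258.]), 0.41)]
dispenser [(array([236., 180.]), 0.77), (array([436., 240.]), 0.54)]
tin [(array([290., 260.]), 0.75)]
```

View pics/scene0.png

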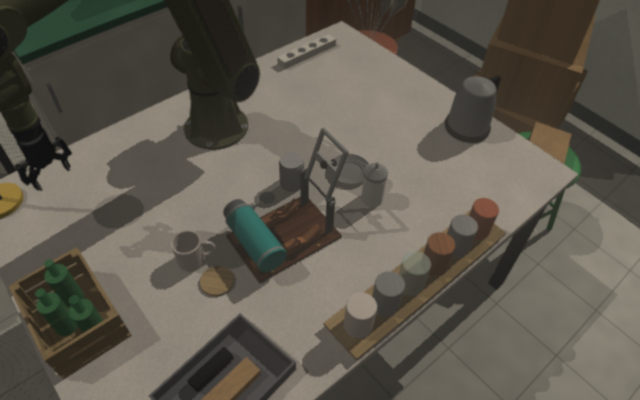

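View pics/top0.png

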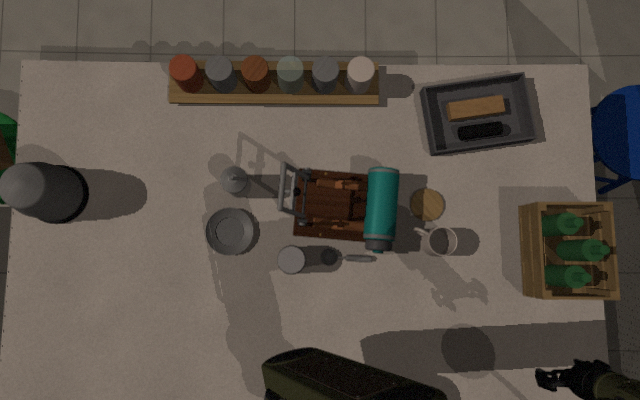

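```bash
cat > h.py <<'E'
from bench import ctrl
import cv2,numpy as np
def cam(c):
    k=ctrl.calibration(c);f=200/np.tan(np.radians(k["vfov"]/2))
    return np.array([[f,0,k["cx"]],[0,f,k["cy"]],[0,0,1]]),k["D"],np.array(k["T"])
def ray(c,px):
    K,D,T=cam(c);u=cv2.undistortPoints(np.array(px,float).reshape(-1,1,2),K,D)[:,0]
    return T[:3,3],np.c_[u[:,0],-u[:,1],-np.ones(len(u))]@T[:3,:3].T
def onz(c,px,z):
    o,d=ray(c,px);return o+d*((z-o[2])/d[:,2])[:,None]
def proj(c,P):
    K,D,T=cam(c);p=(np.array(P,float).reshape(-1,3)-T[:3,3])@T[:3,:3]
    return cv2.projectPoints(p*[1,-1,-1],np.zeros(3),np.zeros(3),K,D)[0][:,0]
def cr(P,pose):  # cradle->world
    x,y,a=pose;P=np.array(P,float).reshape(-1,3);c,s=np.cos(a),np.sin(a)
    return P@np.array([[c,-s,0],[s,c,0],[0,0,1]]).T+[x,y,0]
E
cat > m.py <<'E'
from h import *
img=cv2.imread("pics/top0.png")
for c in("top","scene"):
    ctrl.read_camera(c)
    im=cv2.imread(f"pics/{c}0.png");h=cv2.cvtColor(im,cv2.COLOR_BGR2HSV)
    m=((h[...,0]>80)&(h[...,0]<100)&(h[...,1]>110)).astype(np.uint8)
    n,l,s,ce=cv2.connectedComponentsWithStats(m);i=1+np.argmax(s[1:,4]);print(c,s[i])
    r=cv2.minAreaRect(np.argwhere(l==i)[:,::-1].astype(np.float32));b=cv2.boxPoints(r);print(r)
    e=[(b[k]+b[(k+1)%4])/2 for k in range(4)]
    print("body edge mids z.081",onz(c,e,.081).round(4).tolist())
    for nm,z in(("flask",.081),("bail_grip",.306),("mug",.046),("tin",.055),("dispenser",.08),("saucer",.01),("coaster",.005),("spoon",.005)):
        for d in ctrl.cut_out(c,nm)[:1]:
            if d["confidence"]>.5:
                g=np.argwhere(d["region"])[:,::-1].astype(np.float32);rr=cv2.minAreaRect(g)
                print(nm,round(d["confidence"],2),onz(c,[d["centre"]],z)[0].round(4),"rect ctr",onz(c,[rr[0]],z)[0].round(4),np.round(rr[1]),round(rr[2],1))
E
python3 m.py
python3 - <<'E'
import cv2
i=cv2.imread("pics/top0.png")[140:280,210:470]
cv2.imwrite("pics/c1.png",cv2.convertScaleAbs(cv2.resize(i,None,fx=3,fy=3,interpolation=3),alpha=1.6))
E
```

```text
top [ 364  172   35   64 1905]
((380.9386291503906, 202.82879638671875), (31.543210983276367, 62.384639739990234), 4.23639440536499)
body edge mids z.081 [[0.5507, -0.1593, 0.081], [0.6358, -0.2111, 0.081], [0.5445, -0.2472, 0.081], [0.4607, -0.1955, 0.081]]
flask 0.87 [ 0.5373 -0.2117  0.081 ] rect ctr [ 0.5272 -0.2006  0.081 ] [33. 88.] 5.2
bail_grip 0.71 [0.555  0.0377 0.306 ] rect ctr [0.5543 0.0406 0.306 ] [28. 54.] 4.6
mug 0.91 [ 0.4556 -0.3662  0.046 ] rect ctr [ 0.4409 -0.3616  0.046 ] [29. 42.] 87.6
tin 0.95 [0.3834 0.0515 0.055 ] rect ctr [0.3891 0.0472 0.055 ] [28. 28.] 45.0
dispenser 0.69 [ 0.3969 -0.069   0.08  ] rect ctr [ 0.4006 -0.1038  0.08  ] [16. 50.] 85.7
saucer 0.57 [0.4661 0.226  0.01  ] rect ctr [0.4709 0.23   0.01  ] [48. 47.] 45.0
coaster 0.64 [ 0.543  -0.3359  0.005 ] rect ctr [ 0.5498 -0.3496  0.005 ] [32. 33.] 90.0
spoon 0.73 [ 0.3959 -0.0704  0.005 ] rect ctr [ 0.3969 -0.1095  0.005 ] [16. 51.] 90.0
scene [237 207  43  45 829]
((255.55386352539062, 229.06924438476562), (52.36035919189453, 19.90921401977539), 52.12501525878906)
body edge mids z.081 [[0.4318, -0.1788, 0.081], [0.5203, -0.1557, 0.081], [0.6104, -0.1931, 0.081], [0.5276, -0.216, 0.081]]
flask 0.87 [ 0.5395 -0.2092  0.081 ] rect ctr [ 0.5347 -0.2023  0.081 ] [81. 32.] 53.1
bail_grip 0.85 [ 0.608  -0.0052  0.306 ] rect ctr [ 0.6139 -0.007   0.306 ] [34. 66.] 19.1
mug 0.67 [ 0.443  -0.3738  0.046 ] rect ctr [ 0.4393 -0.361   0.046 ] [40. 41.] 45.0
tin 0.57 [0.3869 0.0414 0.055 ] rect ctr [0.3902 0.0462 0.055 ] [39. 24.] 90.0
dispenser 0.65 [0.6168 0.1951 0.08  ] rect ctr [0.6133 0.1957 0.08  ] [24. 44.] 9.5
saucer 0.87 [0.4854 0.2413 0.01  ] rect ctr [0.4753 0.2405 0.01  ] [29. 31.] 90.0
coaster 0.97 [ 0.5626 -0.3548  0.005 ] rect ctr [ 0.5522 -0.3494  0.005 ] [29. 33.] 90.0
spoon 0.68 [ 0.4017 -0.0669  0.005 ] rect ctr [ 0.3878 -0.0731  0.005 ] [11. 26.] 70.6
```

View pics/c1.png

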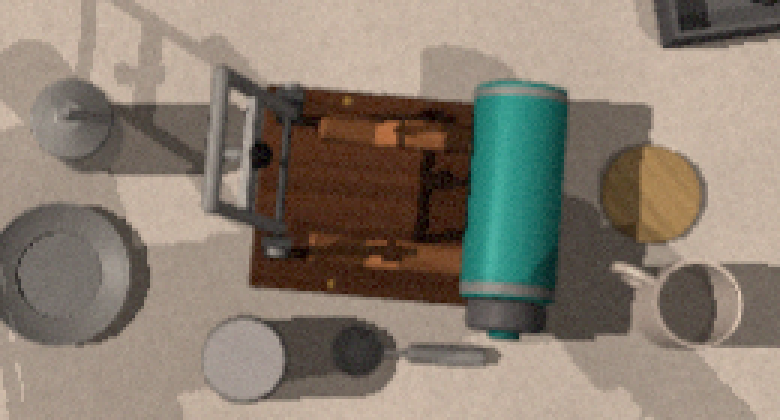

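Run:
```python
from h import *
def P(l,z):
    p=np.array(l,float)/3+[210,140]; return onz("top",p,z).round(4)
g=P([(220,68),(212,210)],.306);b=P([(272,86),(250,286)],.012);t=P([(292,92),(276,246)],.16);r=P([(320,128),(447,140),(310,242),(465,262)],.035)
fl=P([(521,84),(508,300)],.081); fl2=P([(507,330)],.081)
tb=P([(272,86),(470,102),(250,286),(465,303)],.012)
for n,v in(("grip",g),("boardleft",b),("posts",t),("flask body",fl),("lid",fl2),("board",tb)):
    print(n,v.tolist()); d=v[-1]-v[0]; print("  ang",np.degrees(np.arctan2(d[1],d[0])),np.linalg.norm(d))
# fit pose: a from several
from scipy.optimize import least_squares
def obs(q):
    x,y,a,fy=q;p=(x,y,a)
    G=cr([[138,0,306]],p) if 0 else cr([[.138,0,.306]],p)
    H=cr([[.085,-.066,.16],[.085,.066,.16]],p)
    F=cr([[-.130,fy+.088,.081],[-.130,fy-.112,.081]],p)
    return G,H,F
L=P([(216,140)],.306)
def res(q):
    G,H,F=obs(q)
    M=np.r_[L,t,fl]; E=np.r_[G,H,F[::-1]]
    return (E-M)[:,:2].ravel()
s=least_squares(res,[.5,-.06,np.pi/2,0]);print(s.x,np.degrees(s.x[2]),(s.fun*1000).round(1).reshape(-1,2).tolist())
# try plotting in scene
p=s.x[:3];im=cv2.imread("pics/scene0.png");it=cv2.imread("pics/top0.png")
fy=s.x[3]
pts=[[.138,-.047,.306],[.138,.047,.306],[.085,-.066,.164],[.085,.066,.164],[-.13,fy+.088,.081],[-.13,fy-.112,.081],[-.03,-.059,.045],[-.03,.059,.045],[.05,-.059,.057],[.05,.059,.057],[.11,.1,.012],[.11,-.1,.012]]
for n,i,(x0,x1,y0,y1) in(("scene",im,(200,400,110,290)),("top",it,(210,410,140,280))):
    z=cv2.convertScaleAbs(cv2.resize(i[y0:y1,x0:x1],None,fx=3,fy=3,interpolation=3),alpha=1.6)
    for u in proj(n,cr(pts,p)): cv2.circle(z,tuple(int(v) for v in (u-[x0,y0])*3+1),3,(0,0,255),1)
    cv2.imwrite(f"pics/ov_{n}.png",z)
a,b=cv2.imread("pics/ov_scene.png"),cv2.imread("pics/ov_top.png")
c=np.zeros((960,600,3),np.uint8);c[:540]=a;c[540:]=b;cv2.imwrite("pics/ov.png",cv2.resize(c,(375,600)))
```

```text
grip [[0.6178, 0.0617, 0.306], [0.5057, 0.0671, 0.306]]
  ang 177.24212108669127 0.1122299870801026
boardleft [[0.6558, 0.022, 0.012], [0.4592, 0.0426, 0.012]]
  ang 174.01830230795963 0.19767630105806822
posts [[0.6243, 0.0037, 0.16], [0.4879, 0.0174, 0.16]]
  ang 174.26445406759987 0.13708628669564288
flask body [[0.6465, -0.2124, 0.081], [0.4439, -0.1972, 0.081]]
  ang 175.7094405707711 0.20316938745785493
lid [[0.4164, -0.1958, 0.081]]
  ang 0.0 0.0
board [[0.6558, 0.022, 0.012], [0.6407, -0.1732, 0.012], [0.4592, 0.0426, 0.012], [0.4432, -0.166, 0.012]]
  ang -138.514000238919 0.283800563776748
[ 0.54908903 -0.07415597  1.4877553   0.00503927] 85.24209938329875 [[-0.2, -1.0], [-2.4, 1.4], [2.5, -1.4], [-1.6, -0.2], [1.7, 1.2]]
```

View pics/ov_scene.png

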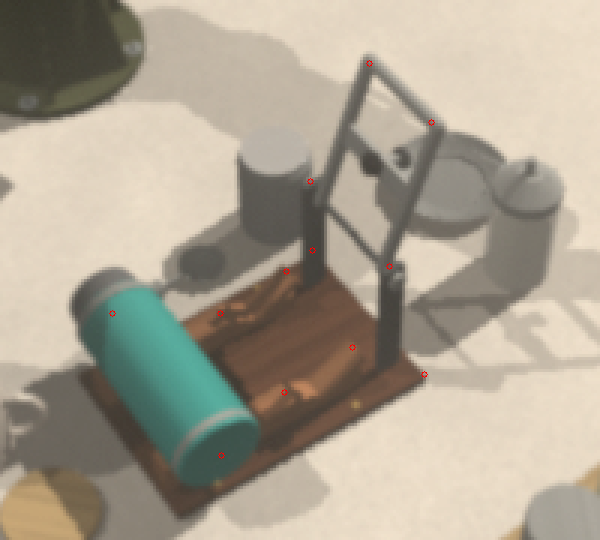

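```bash
cat >> h.py <<'E'
from scipy.spatial.transform import Rotation as R
POSE=(.5491,-.0742,1.4878); RT=R.from_euler("xyz",[np.pi,0,POSE[2]-np.pi/2])
def go(Pc):  # cradle-frame TCP target -> shift/turn in tool axes
    o=ctrl.get_obs();Rm=R.from_euler("xyz",o["tool_rot"]);t=cr(Pc,POSE)[0]
    print("target",t.round(4),"lin",Rm.inv().apply(t-o["tool_pos"]).round(4),"turn",(Rm.inv()*RT).as_rotvec().round(4))
def st():
    o=ctrl.get_obs();x,y,a=POSE;p=cr(0*o["tool_pos"],POSE)[0];d=o["tool_pos"]-p
    print("cradle tcp",R.from_euler("z",-a).apply(d).round(4),"F",o["contact_force"].round(2),"t",o["time_s"],"gap",o["finger_gap"])
E
python3 -c "
from h import *
st();go([-.215,.005,.2]);go([-.215,.005,.075])"
```

```text
cradle tcp [-0.5404  0.3625  0.2313] F [ 0.01 -0.51 -0.38] t 1.8 gap 0.9971259802881195
target [ 0.5263 -0.288   0.2   ] lin [ 0.4424 -0.1948  0.0313] turn [-0.     -0.      0.3237]
target [ 0.5263 -0.288   0.075 ] lin [ 0.4424 -0.1948  0.1563] turn [-0.     -0.      0.3237]
```

Call:
{"api": "arm_command", "payload": {"series": [{"linear": [0.0442,-0.0195,0.003],"turn": [0,0,0.04],"gripper": 1},{"linear": [0.0884,-0.039,0.006],"turn": [0,0,0.08],"gripper": 1},{"linear": [0.1326,-0.0585,0.009],"turn": [0,0,0.12],"gripper": 1},{"linear": [0.1768,-0.078,0.012],"turn": [0,0,0.16],"gripper": 1},{"linear": [0.221,-0.0975,0.015],"turn": [0,0,0.2],"gripper": 1},{"linear": [0.2652,-0.117,0.018],"turn": [0,0,0.24],"gripper": 1},{"linear": [0.3094,-0.1365,0.021],"turn": [0,0,0.28],"gripper": 1},{"linear": [0.3536,-0.156,0.025],"turn": [0,0,0.32],"gripper": 1},{"linear": [0.398,-0.175,0.028],"turn": [0,0,0.324],"gripper": 1},{"linear": [0.4424,-0.1948,0.031],"turn": [0,0,0.324],"gripper": 1},{"linear": [0.4424,-0.1948,0.031],"turn": [0,0,0.324],"gripper": 1},{"linear": [0.4424,-0.1948,0.031],"turn": [0,0,0.324],"gripper": 1}]}}

```text
time_s: 3.0
tool_pos: [0.5268, -0.287, 0.1999]
tool_rot: [3.142, 0.001, -0.081]
contact_force: [-0.6, -0.6, -0.4]
finger_gap: 0.002
finger_force: 0.0
```

```bash
python3 -c "
from h import *
st();go([-.215,.005,.075]);print(ctrl.get_obs()['tool_rot'])"
```

```text
cradle tcp [-0.214   0.0045  0.1999] F [-0.64 -0.59 -0.41] t 3.0 gap 0.0017241660488143391
target [ 0.5263 -0.288   0.075 ] lin [-0.0004  0.001   0.1249] turn [0.0001 0.0008 0.0024]
[ 3.14150260e+00  7.57701578e-04 -8.06211722e-02]
```

Call:
{"api": "arm_command", "payload": {"series": [{"linear": [0,0,0.04],"turn": [0,0,0],"gripper": 1},{"linear": [0,0,0.08],"turn": [0,0,0],"gripper": 1},{"linear": [0,0,0.11],"turn": [0,0,0],"gripper": 1},{"linear": [0,0,0.125],"turn": [0,0,0],"gripper": 1},{"linear": [0,-0.004,0.125],"turn": [0,0,0],"gripper": 1},{"linear": [0,-0.008,0.125],"turn": [0,0,0],"gripper": 1},{"linear": [0,-0.012,0.125],"turn": [0,0,0],"gripper": 1},{"linear": [0,-0.016,0.125],"turn": [0,0,0],"gripper": 1},{"linear": [0,-0.02,0.125],"turn": [0,0,0],"gripper": 1},{"linear": [0,-0.023,0.125],"turn": [0,0,0],"gripper": 1},{"linear": [0,-0.026,0.125],"turn": [0,0,0],"gripper": 1},{"linear": [0,-0.03,0.125],"turn": [0,0,0],"gripper": 1}]}}

```text
time_s: 4.2
tool_pos: [0.5291, -0.2588, 0.0758]
tool_rot: [3.139, -0.001, -0.083]
contact_force: [-0.2, -4.1, 5.3]
finger_gap: 0.005
finger_force: 2.8
```

```bash
python3 -c "
from h import *
st()"
```

```text
cradle tcp [-0.1857  0.0047  0.0758] F [-0.19 -4.13  5.25] t 4.2 gap 0.004705537093359414
```

Call:
{"api": "arm_command", "payload": {"series": [{"linear": [0,-0.004,0],"turn": [0,0,0],"gripper": 1},{"linear": [0,-0.008,0],"turn": [0,0,0],"gripper": 1},{"linear": [0,-0.012,0],"turn": [0,0,0],"gripper": 1},{"linear": [0,-0.016,0],"turn": [0,0,0],"gripper": 1},{"linear": [0,-0.02,0],"turn": [0,0,0],"gripper": 1},{"linear": [0,-0.024,0],"turn": [0,0,0],"gripper": 1}]}}

```text
time_s: 4.8
tool_pos: [0.5306, -0.2337, 0.0751]
tool_rot: [-3.141, 0.0, -0.083]
contact_force: [-0.6, -1.8, 1.8]
finger_gap: -0.002
finger_force: 1.1
```

Run:
```python
from h import *
st()
i=ctrl.read_camera("scene")[150:300,190:390]
cv2.imwrite("pics/p1.png",cv2.convertScaleAbs(cv2.resize(i,None,fx=3,fy=3),alpha=1.6))
st()
```

```text
cradle tcp [-0.1605  0.0053  0.0751] F [-0.55 -1.78  1.79] t 4.8 gap -0.002449648169202704
cradle tcp [-0.1596  0.0054  0.075 ] F [-0.11 -0.26  0.6 ] t 4.85 gap -0.00466615074365854
```

View pics/p1.png

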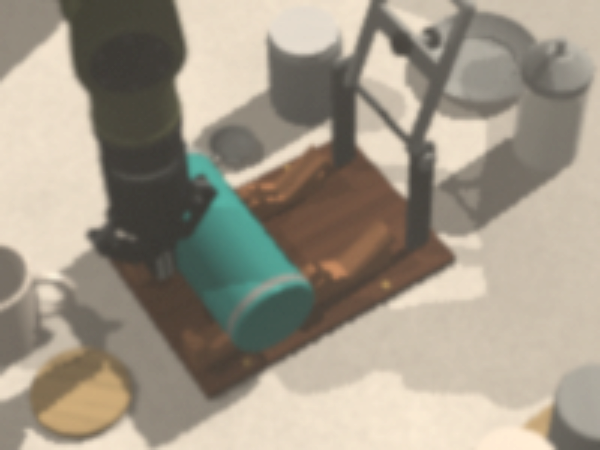

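The flask (crop around (250,270)) has rolled about 25 mm up the ramp and is still square to the rails. The fingers are behind it at (165,255).

Call:
{"api": "arm_command", "payload": {"series": [{"linear": [0,-0.004,0],"turn": [0,0,0],"gripper": 1},{"linear": [0,-0.008,0],"turn": [0,0,0],"gripper": 1},{"linear": [0,-0.012,0],"turn": [0,0,0],"gripper": 1},{"linear": [0,-0.016,0],"turn": [0,0,0],"gripper": 1},{"linear": [0,-0.02,0],"turn": [0,0,0],"gripper": 1},{"linear": [0,-0.024,0],"turn": [0,0,0],"gripper": 1},{"linear": [0,-0.028,0],"turn": [0,0,0],"gripper": 1},{"linear": [0,-0.032,0],"turn": [0,0,0],"gripper": 1},{"linear": [0,-0.036,0],"turn": [0,0,0],"gripper": 1},{"linear": [0,-0.04,0],"turn": [0,0,0],"gripper": 1},{"linear": [0,-0.044,0],"turn": [0,0,0],"gripper": 1},{"linear": [0,-0.048,0],"turn": [0,0,0],"gripper": 1}]}}

```text
time_s: 6.05
tool_pos: [0.5356, -0.1872, 0.0762]
tool_rot: [3.139, -0.002, -0.084]
contact_force: [-0.6, -6.1, 7.9]
finger_gap: 0.002
finger_force: 2.6
```

```bash
python3 -c "
from h import *
st()"
```

```text
cradle tcp [-0.1138  0.0041  0.0762] F [-0.57 -6.15  7.86] t 6.05 gap 0.0021050399658308983
```

Call:
{"api": "arm_command", "payload": {"series": [{"linear": [0,-0.004,0],"turn": [0,0,0],"gripper": 1},{"linear": [0,-0.008,0],"turn": [0,0,0],"gripper": 1},{"linear": [0,-0.012,0],"turn": [0,0,0],"gripper": 1},{"linear": [0,-0.016,0],"turn": [0,0,0],"gripper": 1},{"linear": [0,-0.019,0],"turn": [0,0,0],"gripper": 1},{"linear": [0,-0.022,0],"turn": [0,0,0],"gripper": 1},{"linear": [0,-0.024,0],"turn": [0,0,0],"gripper": 1},{"linear": [0,-0.026,0],"turn": [0,0,0],"gripper": 1},{"linear": [0,-0.027,0],"turn": [0,0,0],"gripper": 1},{"linear": [0,-0.027,0],"turn": [0,0,0],"gripper": 1}]}}

```text
time_s: 7.05
tool_pos: [0.5397, -0.1605, 0.0777]
tool_rot: [3.14, -0.006, -0.084]
contact_force: [0.1, -4.8, 13.4]
finger_gap: -0.006
finger_force: 0.0
```

```bash
cat > f.py <<'E'
from h import *
st();ctrl.read_camera("scene")
im=ctrl.read_camera("scene");h=cv2.cvtColor(im,cv2.COLOR_BGR2HSV)
m=((h[...,0]>80)&(h[...,0]<100)&(h[...,1]>110)).astype(np.uint8);m[:180]=0;m[300:]=0
q=np.argwhere(m)[:,::-1].astype(np.float32)
r=cv2.minAreaRect(q);print(r,"max col",q[:,0].max(),"max row",q[:,1].max())
for x,z in((-.03,.089),(-.02,.088),(0,.079)):
    th=np.linspace(0,6.28,60);p=proj("scene",cr(np.c_[x+.044*np.cos(th),0*th-.107,z+.044*np.sin(th)],POSE))
    print(x,p.max(0))
st()
E
python3 f.py
```

```text
cradle tcp [-0.0868  0.0023  0.0777] F [ 0.12 -4.79 13.39] t 7.05 gap -0.006148895067168814
((292.2930908203125, 208.4827423095703), (44.938270568847656, 18.012447357177734), 68.19859313964844) max col 309.0 max row 232.0
-0.03 [316.75599446 254.50402049]
-0.02 [319.64906712 253.03756221]
0 [325.31129238 251.52202034]
cradle tcp [-0.0866  0.0024  0.0776] F [ 0.68 -3.94 12.05] t 7.15 gap -0.004493998311829129
```

Run:
```python
from h import *
i=ctrl.read_camera("scene")[150:300,190:390]
j=ctrl.read_camera("top")[140:280,210:410]
o=np.zeros((600,600,3),np.uint8);o[:300,:400]=cv2.resize(i,(400,300));o[300:580,:400]=cv2.resize(j,(400,280))
cv2.imwrite("pics/p2.png",cv2.convertScaleAbs(o[:,:400],alpha=1.7))
st()
```

```text
cradle tcp [-0.0866  0.0024  0.0776] F [ 0.03 -3.88 11.51] t 7.25 gap 0.0009488079052929616
```

View pics/p2.png

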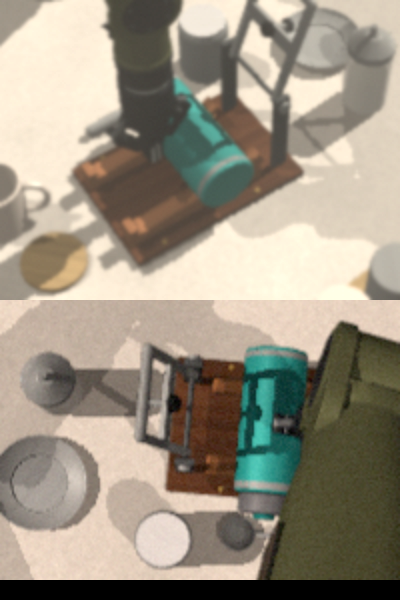

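The flask is at about the crest (scene view, end near (225,185)) and the fingers still touch it. The 12 N upward reading suggests the gripper is bearing on the top of the flask. I'll raise the tool slightly and tilt its body back.

Call:
{"api": "arm_command", "payload": {"series": [{"linear": [0,0,-0.003],"turn": [0,0,0],"gripper": 1},{"linear": [0,0,-0.006],"turn": [0,0,0],"gripper": 1},{"linear": [0,0,-0.006],"turn": [0,0,0],"gripper": 1}]}}

```text
time_s: 7.55
tool_pos: [0.5367, -0.1589, 0.0812]
tool_rot: [-3.141, 0.001, -0.083]
contact_force: [0.0, 0.1, 0.0]
finger_gap: -0.001
finger_force: 0.0
```

```bash
python3 f.py
```

```text
cradle tcp [-0.0854  0.0054  0.0812] F [0.04 0.09 0.02] t 7.55 gap -0.0010946225553296338
((296.0000305175781, 207.00001525878906), (50.91168975830078, 15.55634880065918), 45.0) max col 317.0 max row 225.0
-0.03 [316.75599446 254.50402049]
-0.02 [319.64906712 253.03756221]
0 [325.31129238 251.52202034]
cradle tcp [-0.0856  0.0054  0.0809] F [0.77 0.11 0.5 ] t 7.65 gap 0.0012466460927075713
```

Call:
{"api": "arm_command", "payload": {"series": [{"linear": [0,0.01,0],"turn": [0,0,0],"gripper": 1},{"linear": [0,0.03,-0.01],"turn": [0,0,0],"gripper": 1},{"linear": [0,0.05,-0.03],"turn": [0,0,0],"gripper": 1},{"linear": [0,0.06,-0.07],"turn": [0,0,0],"gripper": 1},{"linear": [-0.02,0.06,-0.12],"turn": [0,0,0],"gripper": -1},{"linear": [-0.04,0.06,-0.17],"turn": [0,0,0],"gripper": -1},{"linear": [-0.06,0.05,-0.22],"turn": [0,0,0],"gripper": -1},{"linear": [-0.06,0.03,-0.27],"turn": [0,0,0],"gripper": -1},{"linear": [-0.05,0.0,-0.29],"turn": [0,0,0],"gripper": -1},{"linear": [-0.03,-0.04,-0.29],"turn": [0,0,0],"gripper": -1},{"linear": [-0.02,-0.06,-0.29],"turn": [0,0,0],"gripper": -1},{"linear": [-0.02,-0.06,-0.29],"turn": [0,0,0],"gripper": -1}]}}

```text
time_s: 8.85
tool_pos: [0.5232, -0.0963, 0.3711]
tool_rot: [-3.141, -0.0, -0.08]
contact_force: [0.1, -0.4, -0.1]
finger_gap: 1.0
finger_force: 0.0
```

Run:
```python
from h import *
st()
i=ctrl.read_camera("scene");d=ctrl.cut_out("scene","flask")[0];g=np.argwhere(d["region"])[:,::-1].astype(np.float32);r=cv2.minAreaRect(g)
print(d["confidence"],onz("scene",[r[0]],.079),"expected",cr([0,.005,.079],POSE))
go([.138,0,.35]);go([.138,0,.287])
z=cv2.resize(i[110:290,200:400],(600,540))
for y in(-.107,):
    th=np.linspace(0,6.28,24)
    for u in proj("scene",cr(np.c_[.044*np.cos(th),0*th+y,.079+.044*np.sin(th)],POSE)): cv2.circle(z,tuple(int(v) for v in(u-[200,110])*3+1),1,(0,0,255),-1)
cv2.imwrite("pics/p3.png",cv2.convertScaleAbs(z,alpha=1.6))
```

```text
cradle tcp [-0.0242  0.0239  0.3711] F [ 0.14 -0.39 -0.13] t 8.85 gap 0.9999825413277709
0.84 [[ 0.54714686 -0.07195393  0.079     ]] expected [[ 0.54411721 -0.07378549  0.079     ]]
target [0.5605 0.0633 0.35  ] lin [ 0.0253 -0.1642  0.0207] turn [0.0005 0.0011 0.0006]
target [0.5605 0.0633 0.287 ] lin [ 0.0253 -0.1643  0.0837] turn [0.0005 0.0011 0.0006]
```

View pics/p3.png

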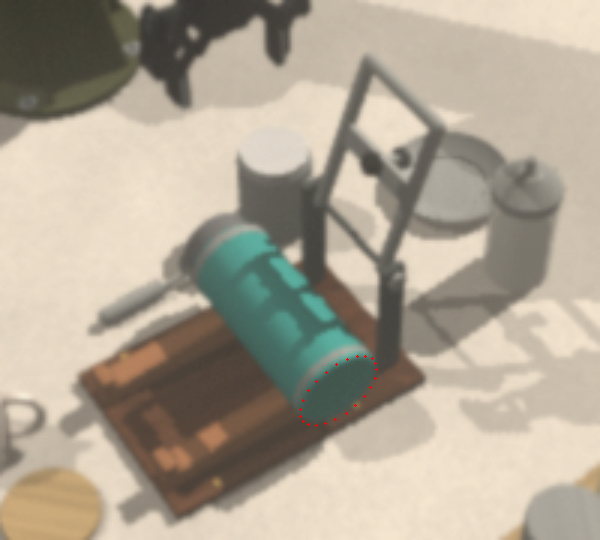

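The flask is seated: its end face matches the predicted circle at (340,390), and the measured centre is within 4 mm. Next is the bail grip.

Call:
{"api": "arm_command", "payload": {"series": [{"linear": [0.006,-0.04,0],"turn": [0,0,0],"gripper": -1},{"linear": [0.012,-0.08,0],"turn": [0,0,0],"gripper": -1},{"linear": [0.018,-0.12,0],"turn": [0,0,0],"gripper": -1},{"linear": [0.0253,-0.15,0.005],"turn": [0,0,0],"gripper": -1},{"linear": [0.0253,-0.164,0.015],"turn": [0,0,0],"gripper": -1},{"linear": [0.0253,-0.164,0.035],"turn": [0,0,0],"gripper": -1},{"linear": [0.0253,-0.164,0.06],"turn": [0,0,0],"gripper": -1},{"linear": [0.0253,-0.164,0.08],"turn": [0,0,0],"gripper": -1},{"linear": [0.0253,-0.164,0.083],"turn": [0,0,0],"gripper": -1},{"linear": [0.0253,-0.164,0.083],"turn": [0,0,0],"gripper": 0},{"linear": [0.0253,-0.164,0.083],"turn": [0,0,0],"gripper": 0}]}}

```text
time_s: 10.05
tool_pos: [0.5604, 0.0101, 0.2884]
tool_rot: [-3.098, 0.002, -0.006]
contact_force: [0.8, 0.1, 0.3]
finger_gap: 0.694
finger_force: 0.0
```

Run:
```python
from h import *
st()
i=ctrl.read_camera("scene")
cv2.imwrite("pics/p4.png",cv2.convertScaleAbs(cv2.resize(i[90:270,220:420],(600,540)),alpha=1.7))
```

```text
cradle tcp [ 0.0849 -0.0043  0.2884] F [0.78 0.12 0.27] t 10.05 gap 0.6944583169121951
```

View pics/p4.png

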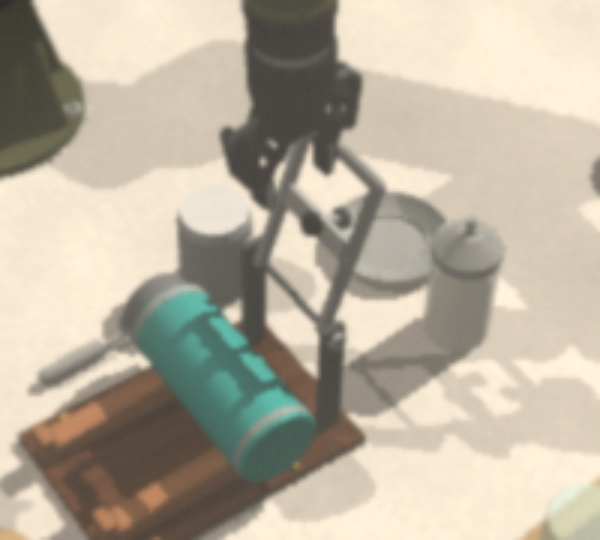

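Run:
```python
from h import *
o=ctrl.get_obs();print(o["joint_pos"].round(3),o["qvel"].round(3),o["joint_efforts"].round(2),o["tool_rot"]);st();go([.09,0,.37])
```

```text
[-0.007  0.224 -0.037  1.312  0.043  3.14 ] [ 0.004  0.001  0.001  0.002  0.001 -0.   ] [ -0.2  -49.09  34.55   0.     0.14  -0.  ] [-3.09817153e+00  1.83846801e-03 -6.10217938e-03]
cradle tcp [ 0.0852 -0.0043  0.2883] F [-0.52 -0.21 -0.33] t 10.1 gap 0.6058088890862453
target [0.5566 0.0155 0.37  ] lin [-0.0041 -0.0087 -0.0814] turn [-0.0433  0.0035  0.0768]
```

J6 hit its limit, so I need the half-turned wrist. I'll lift clear, turn by π and approach again.

Call:
{"api": "arm_command", "payload": {"series": [{"linear": [0,0,-0.04],"turn": [0,0,0],"gripper": 0},{"linear": [0,0,-0.08],"turn": [0,0,0],"gripper": 0},{"linear": [0,0,-0.1],"turn": [0,0,-0.145],"gripper": -0.5},{"linear": [0,0,-0.1],"turn": [0,0,-0.29],"gripper": -0.5},{"linear": [0,0,-0.1],"turn": [0,0,-0.435],"gripper": -0.5},{"linear": [0,0,-0.1],"turn": [0,0,-0.58],"gripper": -0.5},{"linear": [0,0,-0.1],"turn": [0,0,-0.725],"gripper": -0.5},{"linear": [0,0,-0.1],"turn": [0,0,-0.87],"gripper": -0.5},{"linear": [0,0,-0.1],"turn": [0,0,-1.015],"gripper": -0.5},{"linear": [0,0,-0.1],"turn": [0,0,-1.16],"gripper": -0.5},{"linear": [0,0,-0.1],"turn": [0,0,-1.305],"gripper": -0.5},{"linear": [0,0,-0.1],"turn": [0,0,-1.45],"gripper": -0.5}]}}

```text
time_s: 11.3
tool_pos: [0.5606, 0.0061, 0.3881]
tool_rot: [-3.135, -0.043, 1.45]
contact_force: [0.0, 0.3, -0.1]
finger_gap: 0.75
finger_force: 0.0
```

```bash
sed -i 's/POSE\[2\]-np.pi\/2\])/POSE[2]+np.pi\/2])/' h.py
python3 - <<'E'
from h import *
o=ctrl.get_obs();print(o["joint_pos"].round(3),o["tool_rot"]);st();go([.138,0,.37])
E
```

```text
[-0.015  0.229  0.194  1.538  0.043  1.677] [-3.13457107 -0.04273889  1.45001051]
cradle tcp [ 0.081  -0.0048  0.3881] F [ 0.01  0.34 -0.07] t 11.3 gap 0.7497208645403989
target [0.5605 0.0633 0.37  ] lin [ 0.0559 -0.0068  0.0206] turn [ 0.0289 -0.0387 -1.6082]
```

Call:
{"api": "arm_command", "payload": {"series": [{"linear": [0.005,0,0],"turn": [0.003,-0.003,-0.146],"gripper": -0.5},{"linear": [0.01,-0.001,0],"turn": [0.005,-0.007,-0.292],"gripper": -0.5},{"linear": [0.015,-0.002,0],"turn": [0.008,-0.01,-0.438],"gripper": -0.5},{"linear": [0.02,-0.002,0],"turn": [0.01,-0.014,-0.584],"gripper": -0.5},{"linear": [0.025,-0.003,0],"turn": [0.013,-0.017,-0.73],"gripper": -0.5},{"linear": [0.03,-0.004,0],"turn": [0.016,-0.021,-0.876],"gripper": -0.5},{"linear": [0.035,-0.005,0],"turn": [0.018,-0.024,-1.022],"gripper": -0.5},{"linear": [0.04,-0.005,0],"turn": [0.021,-0.028,-1.168],"gripper": -0.5},{"linear": [0.045,-0.006,0],"turn": [0.024,-0.032,-1.314],"gripper": -0.5},{"linear": [0.05,-0.006,0],"turn": [0.026,-0.035,-1.46],"gripper": -0.5},{"linear": [0.056,-0.007,0],"turn": [0.029,-0.0387,-1.605],"gripper": -0.5},{"linear": [0.056,-0.007,0],"turn": [0.029,-0.0387,-1.608],"gripper": -0.5}]}}

```text
time_s: 12.5
tool_pos: [0.5607, 0.0632, 0.3906]
tool_rot: [3.141, -0.0, 3.054]
contact_force: [-0.7, -0.4, 0.1]
finger_gap: 0.75
finger_force: 0.0
```

Run:
```python
from h import *
o=ctrl.get_obs();print(o["joint_pos"].round(3),o["tool_rot"]);st();go([.138,0,.288])
```

```text
[0.112 0.235 0.208 1.544 0.    0.2  ] [ 3.14140524e+00 -1.66731344e-04  3.05398958e+00]
cradle tcp [ 1.379e-01 -2.000e-04  3.906e-01] F [-0.66 -0.4   0.06] t 12.5 gap 0.750370839395481
target [0.5605 0.0633 0.288 ] lin [1.000e-04 1.000e-04 1.026e-01] turn [ 0.0002 -0.0002 -0.0046]
```

Call:
{"api": "arm_command", "payload": {"series": [{"linear": [0,0,0.03],"turn": [0,0,0],"gripper": -0.5},{"linear": [0,0,0.06],"turn": [0,0,0],"gripper": -0.5},{"linear": [0,0,0.085],"turn": [0,0,0],"gripper": -0.5},{"linear": [0,0,0.1],"turn": [0,0,0],"gripper": -0.5},{"linear": [0,0,0.103],"turn": [0,0,0],"gripper": -0.5}]}}

```text
time_s: 13.0
tool_pos: [0.5595, 0.0622, 0.2855]
tool_rot: [-3.141, -0.004, 3.049]
contact_force: [-1.0, -0.3, 0.1]
finger_gap: 0.748
finger_force: 0.0
```

Call:
{"api": "arm_command", "payload": {"series": [{"linear": [0,0,0],"turn": [0,0,0],"gripper": 0.3},{"linear": [0,0,0],"turn": [0,0,0],"gripper": 1},{"linear": [0,0,0],"turn": [0,0,0],"gripper": 1},{"linear": [0,0,0],"turn": [0,0,0],"gripper": 1},{"linear": [0,0,0],"turn": [0,0,0],"gripper": 1},{"linear": [0,0,0],"turn": [0,0,0],"gripper": 1}]}}

```text
time_s: 13.6
tool_pos: [0.5614, 0.0633, 0.2888]
tool_rot: [3.14, 0.002, 3.053]
contact_force: [-0.1, 2.3, 6.5]
finger_gap: 0.143
finger_force: 58.6
```

Run:
```python
from h import *
o=ctrl.get_obs();print(o["joint_pos"].round(3),o["finger_force"]);st()
def pt(a): return np.array([.085-.165*np.cos(a),0,.150+.165*np.sin(a)])
p0=pt(1.9)
# tool axes: x=-cradle-y?, check
Rm=R.from_euler("xyz",o["tool_rot"])
for a in np.r_[np.arange(1.8,.15,-.1)]:
    d=cr([pt(a)],POSE)[0]-cr([p0],POSE)[0];print(round(a,2),Rm.inv().apply(d).round(4))
```

```text
[ 1.120e-01  2.290e-01 -2.800e-02  1.311e+00  1.000e-03  2.000e-01] 58.61398637294769
cradle tcp [ 0.138  -0.0009  0.2888] F [-0.06  2.25  6.5 ] t 13.6 gap 0.14286328320431865
1.8 [-0.0001 -0.0158 -0.0046]
1.7 [-0.0002 -0.0321 -0.0075]
1.6 [-0.0003 -0.0485 -0.0089]
1.5 [-0.0004 -0.065  -0.0085]
1.4 [-0.0005 -0.0814 -0.0066]
1.3 [-0.0006 -0.0975 -0.003 ]
1.2 [-0.0006 -0.1131  0.0022]
1.1 [-0.0007 -0.1282  0.0089]
1.0 [-0.0008 -0.1425  0.0171]
0.9 [-0.0008 -0.1559  0.0267]
0.8 [-0.0009 -0.1683  0.0376]
0.7 [-0.0009 -0.1796  0.0496]
0.6 [-0.0009 -0.1896  0.0627]
0.5 [-0.001  -0.1982  0.0768]
0.4 [-0.001  -0.2054  0.0916]
0.3 [-0.001  -0.2111  0.1071]
0.2 [-0.0009 -0.2152  0.1231]
```

Call:
{"api": "arm_command", "payload": {"series": [{"linear": [0,-0.008,-0.0025],"turn": [0,0,0],"gripper": 1},{"linear": [0,-0.0158,-0.0046],"turn": [0,0,0],"gripper": 1},{"linear": [0,-0.024,-0.0062],"turn": [0,0,0],"gripper": 1},{"linear": [0,-0.0321,-0.0075],"turn": [0,0,0],"gripper": 1},{"linear": [0,-0.0403,-0.0083],"turn": [0,0,0],"gripper": 1},{"linear": [0,-0.0485,-0.0089],"turn": [0,0,0],"gripper": 1},{"linear": [0,-0.0568,-0.0088],"turn": [0,0,0],"gripper": 1},{"linear": [0,-0.065,-0.0085],"turn": [0,0,0],"gripper": 1},{"linear": [0,-0.0733,-0.0077],"turn": [0,0,0],"gripper": 1},{"linear": [0,-0.0814,-0.0066],"turn": [0,0,0],"gripper": 1},{"linear": [0,-0.0895,-0.005],"turn": [0,0,0],"gripper": 1},{"linear": [0,-0.0975,-0.003],"turn": [0,0,0],"gripper": 1}]}}

```text
time_s: 14.8
tool_pos: [0.5525, -0.0353, 0.2908]
tool_rot: [-3.141, 0.001, 3.053]
contact_force: [3.4, 0.5, 0.9]
finger_gap: 0.138
finger_force: 62.0
```

```bash
cat > s.py <<'E'
from h import *
o=ctrl.get_obs();st();Rm=R.from_euler("xyz",o["tool_rot"]);print("moment",o["wrist_torque"].round(2),o["finger_force"])
c=R.from_euler("z",-POSE[2]).apply(o["tool_pos"]-[POSE[0],POSE[1],0])+[0,0,.019]
v=c-[.085,0,.15];a=np.arctan2(v[2],-v[0]);print("angle",a,"radius",np.hypot(v[0],v[2]))
E
python3 s.py
```

```text
cradle tcp [ 3.910e-02 -2.000e-04  2.908e-01] F [3.4  0.51 0.86] t 14.8 gap 0.13783635285700532
moment [ 0.37 -0.75 -0.01] 62.03362584114075
angle 1.2908404360138337 radius 0.16626207715552035
```

Call:
{"api": "arm_command", "payload": {"series": [{"linear": [0,-0.0079,0.0025],"turn": [0,0,0],"gripper": 1},{"linear": [0,-0.0156,0.0052],"turn": [0,0,0],"gripper": 1},{"linear": [0,-0.0233,0.0084],"turn": [0,0,0],"gripper": 1},{"linear": [0,-0.0307,0.0119],"turn": [0,0,0],"gripper": 1},{"linear": [0,-0.038,0.0159],"turn": [0,0,0],"gripper": 1},{"linear": [0,-0.045,0.0201],"turn": [0,0,0],"gripper": 1},{"linear": [0,-0.0519,0.0248],"turn": [0,0,0],"gripper": 1},{"linear": [0,-0.0584,0.0297],"turn": [0,0,0],"gripper": 1},{"linear": [0,-0.0648,0.035],"turn": [0,0,0],"gripper": 1},{"linear": [0,-0.0708,0.0406],"turn": [0,0,0],"gripper": 1},{"linear": [0,-0.0767,0.0465],"turn": [0,0,0],"gripper": 1},{"linear": [0,-0.0821,0.0526],"turn": [0,0,0],"gripper": 1}]}}

```text
time_s: 16.0
tool_pos: [0.5446, -0.1167, 0.2374]
tool_rot: [-3.141, -0.0, 3.053]
contact_force: [2.6, 0.3, -1.8]
finger_gap: 0.142
finger_force: 60.1
```

```bash
python3 s.py
```

```text
cradle tcp [-0.0427  0.001   0.2374] F [ 2.56  0.28 -1.75] t 16.0 gap 0.1424940829597758
moment [ 0.42 -0.71  0.03] 60.09325861930847
angle 0.6946847356604583 radius 0.1662594524825874
```

Call:
{"api": "arm_command", "payload": {"series": [{"linear": [0,-0.0051,0.0065],"turn": [0,0,0],"gripper": 1},{"linear": [0,-0.01,0.0131],"turn": [0,0,0],"gripper": 1},{"linear": [0,-0.0145,0.0201],"turn": [0,0,0],"gripper": 1},{"linear": [0,-0.0186,0.0272],"turn": [0,0,0],"gripper": 1},{"linear": [0,-0.0224,0.0345],"turn": [0,0,0],"gripper": 1},{"linear": [0,-0.0258,0.042],"turn": [0,0,0],"gripper": 1},{"linear": [0,-0.0289,0.0497],"turn": [0,0,0],"gripper": 1},{"linear": [0,-0.0315,0.0575],"turn": [0,0,0],"gripper": 1},{"linear": [0,-0.0329,0.0622],"turn": [0,0,0],"gripper": 1},{"linear": [0,-0.034,0.066],"turn": [0,0,0],"gripper": 1},{"linear": [0,-0.034,0.066],"turn": [0,0,0],"gripper": 1}]}}

```text
time_s: 17.1
tool_pos: [0.5416, -0.1493, 0.1713]
tool_rot: [3.14, -0.001, 3.053]
contact_force: [2.7, 3.4, -2.3]
finger_gap: 0.135
finger_force: 58.4
```

```bash
python3 s.py
```

```text
cradle tcp [-0.0755  0.0012  0.1713] F [ 2.73  3.39 -2.28] t 17.1 gap 0.13519496409124734
moment [ 1.19 -0.57 -0.02] 58.42346727848053
angle 0.2463188259516478 radius 0.16545424036383663
```

Call:
{"api": "arm_command", "payload": {"series": [{"linear": [0,-0.0005,0.002],"turn": [0,0,0],"gripper": 1},{"linear": [0,-0.001,0.004],"turn": [0,0,0],"gripper": 1},{"linear": [0,-0.0014,0.006],"turn": [0,0,0],"gripper": 1},{"linear": [0,-0.0018,0.008],"turn": [0,0,0],"gripper": 1},{"linear": [0,-0.002,0.009],"turn": [0,0,0],"gripper": 1},{"linear": [0,-0.002,0.009],"turn": [0,0,0],"gripper": 1}]}}

```text
time_s: 17.7
tool_pos: [0.5415, -0.151, 0.1628]
tool_rot: [3.14, -0.0, 3.053]
contact_force: [2.6, 5.0, -2.3]
finger_gap: 0.136
finger_force: 58.5
```

Call:
{"api": "arm_command", "payload": {"series": [{"linear": [0,-0.0002,0.001],"turn": [0,0,0],"gripper": 1},{"linear": [0,-0.0004,0.002],"turn": [0,0,0],"gripper": 1},{"linear": [0,-0.0005,0.003],"turn": [0,0,0],"gripper": 1},{"linear": [0,-0.0005,0.003],"turn": [0,0,0],"gripper": 1}]}}

```text
time_s: 18.1
tool_pos: [0.5415, -0.1514, 0.1599]
tool_rot: [3.14, -0.0, 3.053]
contact_force: [2.6, 5.8, -0.6]
finger_gap: 0.138
finger_force: 58.6
```

Call:
{"api": "arm_command", "payload": {"series": [{"linear": [0,-0.0001,0.0007],"turn": [0,0,0],"gripper": 1},{"linear": [0,-0.0002,0.0014],"turn": [0,0,0],"gripper": 1},{"linear": [0,-0.0003,0.002],"turn": [0,0,0],"gripper": 1},{"linear": [0,-0.0003,0.002],"turn": [0,0,0],"gripper": 1}]}}

```text
time_s: 18.5
tool_pos: [0.5414, -0.1518, 0.1577]
tool_rot: [3.14, -0.0, 3.054]
contact_force: [3.1, 5.3, -3.0]
finger_gap: 0.14
finger_force: 58.5
```

Call:
{"api": "arm_command", "payload": {"series": [{"linear": [0,-0.0001,0.0008],"turn": [0,0,0],"gripper": 1},{"linear": [0,-0.0002,0.0016],"turn": [0,0,0],"gripper": 1},{"linear": [0,-0.0003,0.0024],"turn": [0,0,0],"gripper": 1},{"linear": [0,-0.0004,0.003],"turn": [0,0,0],"gripper": 1},{"linear": [0,-0.0004,0.003],"turn": [0,0,0],"gripper": 1}]}}

```text
time_s: 19.0
tool_pos: [0.5414, -0.1522, 0.1548]
tool_rot: [3.14, -0.0, 3.053]
contact_force: [2.2, 4.9, -2.1]
finger_gap: 0.137
finger_force: 58.5
```

Call:
{"api": "arm_command", "payload": {"series": [{"linear": [0,-0.0001,0.0008],"turn": [0,0,0],"gripper": 1},{"linear": [0,-0.0002,0.0016],"turn": [0,0,0],"gripper": 1},{"linear": [0,-0.0003,0.0024],"turn": [0,0,0],"gripper": 1},{"linear": [0,-0.0004,0.003],"turn": [0,0,0],"gripper": 1},{"linear": [0,-0.0004,0.003],"turn": [0,0,0],"gripper": 1}]}}

```text
time_s: 19.5
tool_pos: [0.5414, -0.1524, 0.1519]
tool_rot: [3.139, -0.0, 3.053]
contact_force: [2.9, 6.3, -2.2]
finger_gap: 0.138
finger_force: 58.6
```

Call:
{"api": "arm_command", "payload": {"series": [{"linear": [0,0.0001,0.0008],"turn": [0,0,0],"gripper": 1},{"linear": [0,0.0002,0.0016],"turn": [0,0,0],"gripper": 1},{"linear": [0,0.0003,0.0024],"turn": [0,0,0],"gripper": 1},{"linear": [0,0.0003,0.003],"turn": [0,0,0],"gripper": 1},{"linear": [0,0.0003,0.003],"turn": [0,0,0],"gripper": 1}]}}

```text
time_s: 20.0
tool_pos: [0.5414, -0.1528, 0.1487]
tool_rot: [3.141, -0.0, 3.053]
contact_force: [2.6, 4.0, -2.4]
finger_gap: 0.132
finger_force: 58.5
```

Call:
{"api": "arm_command", "payload": {"series": [{"linear": [0,0,0.0008],"turn": [0,0,0],"gripper": 1},{"linear": [0,0,0.0016],"turn": [0,0,0],"gripper": 1},{"linear": [0,0,0.0024],"turn": [0,0,0],"gripper": 1},{"linear": [0,0,0.003],"turn": [0,0,0],"gripper": 1},{"linear": [0,0,0.003],"turn": [0,0,0],"gripper": 1}]}}

```text
time_s: 20.5
tool_pos: [0.5414, -0.1529, 0.1459]
tool_rot: [3.141, -0.0, 3.053]
contact_force: [1.8, 5.1, -1.7]
finger_gap: 0.139
finger_force: 58.6
```

Call:
{"api": "arm_command", "payload": {"series": [{"linear": [0,0,0.0008],"turn": [0,0,0],"gripper": 1},{"linear": [0,0,0.0016],"turn": [0,0,0],"gripper": 1},{"linear": [0,0,0.0024],"turn": [0,0,0],"gripper": 1},{"linear": [0,0,0.003],"turn": [0,0,0],"gripper": 1},{"linear": [0,0,0.003],"turn": [0,0,0],"gripper": 1}]}}

```text
time_s: 21.0
tool_pos: [0.5414, -0.153, 0.1429]
tool_rot: [3.141, -0.0, 3.053]
contact_force: [0.8, 5.2, -1.0]
finger_gap: 0.138
finger_force: 58.7
```

Call:
{"api": "arm_command", "payload": {"series": [{"linear": [0,0,0.0007],"turn": [0,0,0],"gripper": 1},{"linear": [0,0,0.0014],"turn": [0,0,0],"gripper": 1},{"linear": [0,0,0.002],"turn": [0,0,0],"gripper": 1},{"linear": [0,0,0.002],"turn": [0,0,0],"gripper": 1}]}}

```text
time_s: 21.4
tool_pos: [0.5413, -0.1532, 0.1407]
tool_rot: [3.142, -0.0, 3.053]
contact_force: [0.8, 5.8, -1.7]
finger_gap: 0.139
finger_force: 58.5
```

Call:
{"api": "arm_command", "payload": {"series": [{"linear": [0,0.0001,0.0007],"turn": [0,0,0],"gripper": 1},{"linear": [0,0.0002,0.0014],"turn": [0,0,0],"gripper": 1},{"linear": [0,0.0003,0.0021],"turn": [0,0,0],"gripper": 1},{"linear": [0,0.0003,0.0025],"turn": [0,0,0],"gripper": 1},{"linear": [0,0.0003,0.0025],"turn": [0,0,0],"gripper": 1}]}}

```text
time_s: 21.9
tool_pos: [0.5414, -0.1532, 0.1384]
tool_rot: [-3.141, -0.0, 3.053]
contact_force: [0.2, 4.2, -1.6]
finger_gap: 0.133
finger_force: 58.5
```

Call:
{"api": "arm_command", "payload": {"series": [{"linear": [0,0.0001,0.0007],"turn": [0,0,0],"gripper": 1},{"linear": [0,0.0001,0.0014],"turn": [0,0,0],"gripper": 1},{"linear": [0,0.0001,0.0021],"turn": [0,0,0],"gripper": 1},{"linear": [0,0.0001,0.0025],"turn": [0,0,0],"gripper": 1},{"linear": [0,0.0001,0.0025],"turn": [0,0,0],"gripper": 1}]}}

```text
time_s: 22.4
tool_pos: [0.5414, -0.1531, 0.136]
tool_rot: [-3.141, -0.0, 3.053]
contact_force: [-0.6, 0.8, -1.0]
finger_gap: 0.137
finger_force: 58.6
```

Call:
{"api": "arm_command", "payload": {"series": [{"linear": [0,0,0.0005],"turn": [0,0,0],"gripper": 1},{"linear": [0,0,0.001],"turn": [0,0,0],"gripper": 1},{"linear": [0,0,0.0015],"turn": [0,0,0],"gripper": 1},{"linear": [0,0,0.0015],"turn": [0,0,0],"gripper": 1}]}}

```text
time_s: 22.8
tool_pos: [0.5414, -0.1531, 0.1345]
tool_rot: [-3.141, -0.0, 3.053]
contact_force: [-2.9, -0.5, -0.3]
finger_gap: 0.139
finger_force: 58.7
```

```bash
python3 s.py
```

```text
cradle tcp [-0.0792  0.0011  0.1345] F [-2.86 -0.54 -0.28] t 22.8 gap 0.1387345043345646
moment [ 0.49  0.48 -0.05] 58.690656423568726
angle 0.02106810507597999 radius 0.16426165201879786
```

Call:
{"api": "arm_command", "payload": {"series": [{"linear": [0,0,0.0005],"turn": [0,0,0],"gripper": 1},{"linear": [0,0,0.001],"turn": [0,0,0],"gripper": 1},{"linear": [0,0,0.0015],"turn": [0,0,0],"gripper": 1},{"linear": [0,0,0.0015],"turn": [0,0,0],"gripper": 1}]}}

```text
time_s: 23.2
tool_pos: [0.5414, -0.153, 0.133]
tool_rot: [-3.141, -0.0, 3.053]
contact_force: [-3.3, -1.1, -0.6]
finger_gap: 0.139
finger_force: 58.7
```

Call:
{"api": "arm_command", "payload": {"series": [{"linear": [0,0,0.0006],"turn": [0,0,0],"gripper": 1},{"linear": [0,0,0.0012],"turn": [0,0,0],"gripper": 1},{"linear": [0,0,0.002],"turn": [0,0,0],"gripper": 1},{"linear": [0,0,0.002],"turn": [0,0,0],"gripper": 1}]}}

```text
time_s: 23.6
tool_pos: [0.5414, -0.153, 0.1307]
tool_rot: [-3.141, -0.0, 3.053]
contact_force: [-3.1, -0.4, -1.7]
finger_gap: 0.136
finger_force: 58.5
```

Call:
{"api": "arm_command", "payload": {"series": [{"linear": [0,0,0.0007],"turn": [0,0,0],"gripper": 1},{"linear": [0,0,0.0014],"turn": [0,0,0],"gripper": 1},{"linear": [0,0,0.0021],"turn": [0,0,0],"gripper": 1},{"linear": [0,0,0.0025],"turn": [0,0,0],"gripper": 1},{"linear": [0,0,0.0025],"turn": [0,0,0],"gripper": 1}]}}

```text
time_s: 24.1
tool_pos: [0.5414, -0.1528, 0.1284]
tool_rot: [3.141, -0.0, 3.053]
contact_force: [-3.6, -1.5, -2.5]
finger_gap: 0.136
finger_force: 58.5
```

Call:
{"api": "arm_command", "payload": {"series": [{"linear": [0,0,0.0007],"turn": [0,0,0],"gripper": 1},{"linear": [0,0,0.0014],"turn": [0,0,0],"gripper": 1},{"linear": [0,0.0001,0.0021],"turn": [0,0,0],"gripper": 1},{"linear": [0,0.0001,0.0025],"turn": [0,0,0],"gripper": 1},{"linear": [0,0.0001,0.0025],"turn": [0,0,0],"gripper": 1}]}}

```text
time_s: 24.6
tool_pos: [0.5415, -0.1527, 0.126]
tool_rot: [3.141, -0.0, 3.053]
contact_force: [-4.6, -1.1, -1.5]
finger_gap: 0.138
finger_force: 58.6
```

Call:
{"api": "arm_command", "payload": {"series": [{"linear": [0,0,0.0006],"turn": [0,0,0],"gripper": 1},{"linear": [0,0,0.0012],"turn": [0,0,0],"gripper": 1},{"linear": [0,0.0001,0.002],"turn": [0,0,0],"gripper": 1},{"linear": [0,0.0001,0.002],"turn": [0,0,0],"gripper": 1}]}}

```text
time_s: 25.0
tool_pos: [0.5415, -0.1525, 0.1239]
tool_rot: [3.141, -0.0, 3.053]
contact_force: [-4.0, 0.1, 0.3]
finger_gap: 0.137
finger_force: 58.7
```

Call:
{"api": "arm_command", "payload": {"series": [{"linear": [0,0,0.0005],"turn": [0,0,0],"gripper": 1},{"linear": [0,0,0.001],"turn": [0,0,0],"gripper": 1},{"linear": [0,0.0001,0.0015],"turn": [0,0,0],"gripper": 1},{"linear": [0,0.0001,0.0015],"turn": [0,0,0],"gripper": 1}]}}

```text
time_s: 25.4
tool_pos: [0.5415, -0.1523, 0.1225]
tool_rot: [3.141, -0.0, 3.053]
contact_force: [-5.4, 0.4, -1.3]
finger_gap: 0.136
finger_force: 58.7
```

Call:
{"api": "arm_command", "payload": {"series": [{"linear": [0,0,0.0006],"turn": [0,0,0],"gripper": 1},{"linear": [0,0.0001,0.0012],"turn": [0,0,0],"gripper": 1},{"linear": [0,0.0001,0.002],"turn": [0,0,0],"gripper": 1},{"linear": [0,0.0001,0.002],"turn": [0,0,0],"gripper": 1}]}}

```text
time_s: 25.8
tool_pos: [0.5415, -0.1522, 0.1204]
tool_rot: [3.141, -0.0, 3.053]
contact_force: [-4.0, 1.1, -0.7]
finger_gap: 0.137
finger_force: 58.6
```

Call:
{"api": "arm_command", "payload": {"series": [{"linear": [0,0,0.0006],"turn": [0,0,0],"gripper": 1},{"linear": [0,0.0001,0.0012],"turn": [0,0,0],"gripper": 1},{"linear": [0,0.0001,0.002],"turn": [0,0,0],"gripper": 1},{"linear": [0,0.0001,0.002],"turn": [0,0,0],"gripper": 1}]}}

```text
time_s: 26.2
tool_pos: [0.5416, -0.1521, 0.1195]
tool_rot: [3.141, 0.0, 3.053]
contact_force: [-7.5, 2.8, 7.0]
finger_gap: 0.141
finger_force: 59.5
```

Contact felt: Fz jumped to +7 N. I'll ease off slightly, then open.

Call:
{"api": "arm_command", "payload": {"series": [{"linear": [0,0,-0.0007],"turn": [0,0,0],"gripper": 1},{"linear": [0,0,-0.0012],"turn": [0,0,0],"gripper": 1},{"linear": [0,0,-0.0012],"turn": [0,0,0],"gripper": 1}]}}

```text
time_s: 26.5
tool_pos: [0.5415, -0.1522, 0.12]
tool_rot: [3.141, 0.0, 3.053]
contact_force: [-5.6, 1.8, 1.1]
finger_gap: 0.138
finger_force: 58.9
```

```bash
python3 s.py
```

```text
cradle tcp [-0.0783  0.0011  0.12  ] F [-5.56  1.76  1.06] t 26.5 gap 0.13805147510642313
moment [0.52 1.17 0.04] 58.870012164115906
angle -0.06710153655447323 radius 0.16368571580960306
```

Call:
{"api": "arm_command", "payload": {"series": [{"linear": [0,0,0],"turn": [0,0,0],"gripper": 0.6},{"linear": [0,0,0],"turn": [0,0,0],"gripper": 0.3},{"linear": [0,0,0],"turn": [0,0,0],"gripper": 0.2},{"linear": [0,0,0],"turn": [0,0,0],"gripper": 0.2},{"linear": [0,0,0],"turn": [0,0,0],"gripper": 0.2}]}}

```text
time_s: 27.0
tool_pos: [0.542, -0.1525, 0.1199]
tool_rot: [-3.142, 0.001, 3.053]
contact_force: [-0.6, -0.4, 0.4]
finger_gap: 0.403
finger_force: 0.0
```

Run:
```python
from h import *
st();i=ctrl.read_camera("scene")
cv2.imwrite("pics/p5.png",cv2.convertScaleAbs(cv2.resize(i[130:280,200:400],(800,600)),alpha=1.7))
```

```text
cradle tcp [-0.0786  0.0006  0.1199] F [-0.6  -0.38  0.36] t 27.0 gap 0.40287655743325484
```

View pics/p5.png

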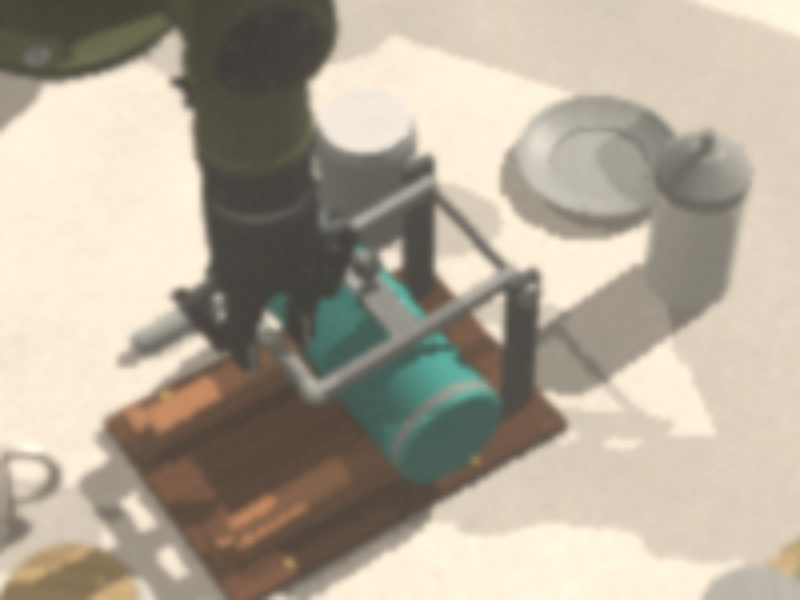

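The frame is closed on the flask, with the cross bar around (390,310) and the fingers open around the grip at (285,350). Now I'll retreat straight up.

Call:
{"api": "arm_command", "payload": {"series": [{"linear": [0,0,-0.01],"turn": [0,0,0],"gripper": 0.2},{"linear": [0,0,-0.02],"turn": [0,0,0],"gripper": 0.2},{"linear": [0,0,-0.035],"turn": [0,0,0],"gripper": 0.2},{"linear": [0,0,-0.06],"turn": [0,0,0],"gripper": 0.2},{"linear": [0,0,-0.1],"turn": [0,0,0],"gripper": 0.2},{"linear": [0,0,-0.14],"turn": [0,0,0],"gripper": 0.2},{"linear": [0,-0.03,-0.18],"turn": [0,0,0],"gripper": 0.2},{"linear": [0,-0.06,-0.2],"turn": [0,0,0],"gripper": 0.2},{"linear": [0,-0.1,-0.2],"turn": [0,0,0],"gripper": 0.2},{"linear": [0,-0.14,-0.2],"turn": [0,0,0],"gripper": 0.2},{"linear": [0,-0.14,-0.2],"turn": [0,0,0],"gripper": 0.2},{"linear": [0,-0.14,-0.2],"turn": [0,0,0],"gripper": 0.2}]}}

```text
time_s: 28.25
tool_pos: [0.529, -0.2925, 0.3204]
tool_rot: [3.141, 0.001, 3.051]
contact_force: [0.8, -0.2, 0.5]
finger_gap: 0.401
finger_force: 0.0
```

Run:
```python
from h import *
st();i=ctrl.read_camera("scene")
cv2.imwrite("pics/p6.png",cv2.convertScaleAbs(cv2.resize(i[110:290,180:420],(800,600)),alpha=1.7))
```

```text
cradle tcp [-0.2192  0.002   0.3204] F [ 0.79 -0.17  0.5 ] t 28.25 gap 0.40097581852403863
```

View pics/p6.png

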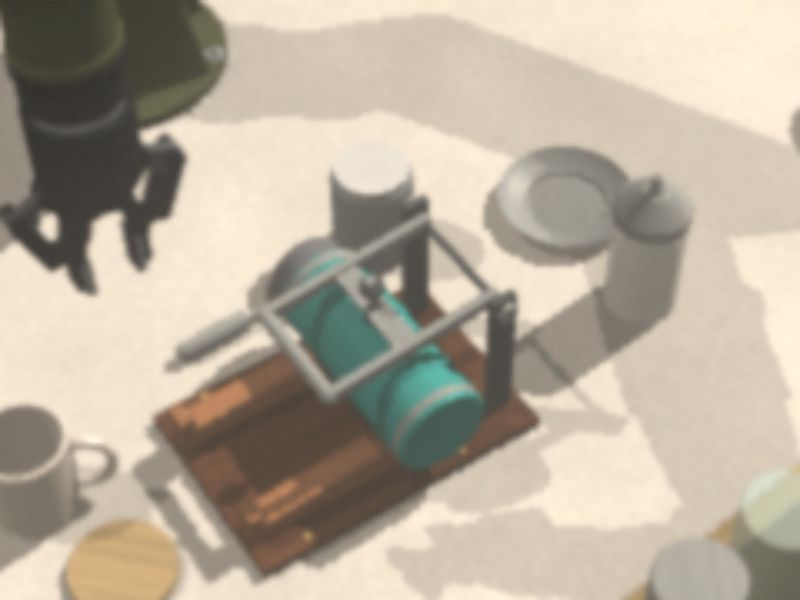

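The frame rests closed on the seated flask (foot near (375,290)). The arm is clear and the other things are where they were.

```bash
python3 -c "
from bench import ctrl
print(ctrl.close_job())"
```

```text
the job is handed in; nothing more can be done
None
```

The flask sits in the vee with the hold-down frame resting closed on it, the other things look undisturbed, and the job was handed in at about 28 s; around the crest the wrist read 12–13 N upward, probably the gripper touching the top of the flask, until I raised the tool.

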